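Sweep up the teethers, then hold the sprung cubby door at 60 degrees

TASK

Help me tidy the nursery shelf: use the hand sweeper, not the gripper itself, to push the three teething pieces (beechwood ring, mustard flower, blue block) all the way into the three-sided pen, and leave the sweeper standing upright on the table, let go. Then pull the cubby's spring-closed door open and hold it at 60 degrees open so that I can put the pieces inside: finish while still holding it there, because it shuts by itself if let go. Leave the cup, the jar and the keys rattle where they are.

Things in the scene. Friction and masses are not known exactly. Their poses are not given: they have to be found in the camera images.
- sweeper_grip (a point): Loose hand sweeper, about 0.22 kg, standing upright: sage-green foot 30 mm (x) by 140 mm (y) by 40 mm high, and on its middle an upright beech handle 24 mm (x) by 40 mm (y) up to 115 mm above the table. The point is on the handle's centre line, 88 mm above its underside; z up. Its two broad faces (+x and -x) are alike; either can sweep.
- sweeper: The same sweeper; origin at the centre of its underside, same axes.
- pen: Fixed three-sided brown wooden pen with a flush grey floor mat (no step). Origin on the table at the middle of its open mouth; +x points into the pen, y along the mouth. Inside 190 mm wide (y -95 to 95 mm), 130 mm deep; walls 12 mm thick, 45 mm high. The pieces start 40 to 110 mm (centres) in front of the mouth, within 60 mm either side of the pen's x axis.
- ring_mid (a point): Loose beechwood teething ring lying flat, outside 42 mm, hole 20 mm, 14 mm high, 20 g; the point is its centre, half-way up.
- flower_mid (a point): Loose mustard-yellow silicone flower teether lying flat, about 42 mm across, 16 mm high, 30 g; the point is its centre, half-way up.
- block_mid (a point): Loose blue plastic block, 30 by 30 by 22 mm high, 25 g; the point is its centre, half-way up.
- cubby: Fixed light wooden cubby, 160 mm deep (x), 260 mm wide (y), 200 mm high; origin at the centre of its underside, its front faces its own -x. The door covers the front.
- hinge (a point): Point on the door's upright hinge axis, fixed to the cubby, 100 mm above the table, at the cubby's front left edge seen from the robot (cubby frame x -89, y +125 mm); axes as the cubby's.
- door (a joint): Opening angle of the sage-green door panel (14 mm thick, 244 wide, 7 to 193 mm above the table), rad: 0 shut, 1.047 is 60 degrees open, stop at 1.75. Its free edge swings out to the cubby's -x; from above it turns clockwise as it opens. A spring pulls it shut with 0.36 N m when shut, 0.49 N m at 60 degrees (about 2 N at the pull).
- pull (a point): The door's pull: upright round beech post, 16 mm diameter, 60 to 225 mm above the table, its axis 40 mm out from the door's face, on two short arms 85 and 150 mm above the table. The point is on its axis 197 mm above the table: a place to pinch from above. Door shut: 47 mm to the cubby's -x and 210 mm to its -y from the hinge axis. Axes as the cubby's when shut, turning with the door.
- cup: Bystander: blue ceramic cup, 68 mm across, 80 mm high, between pen and cubby; origin at the centre of its underside.
- jar: Bystander: glass jar with a wooden twist cap, 68 mm across, 100 mm high, to the right of the pen; origin at the centre of its underside.
- rattle: Bystander: keys rattle lying flat, three coloured plastic keys fanned out from a white hub (origin, underside of the hub), the keys 76 mm long, 14 mm high, on the right near the robot.

How it is judged:
By the outcome, as a careful person would: the job done as asked, in the order asked, and still so for the second after the job is handed in, while the arm keeps its last pose, push and grip.
It also fails if it takes over 59 s, if anything falls off the work surface, if the arm or the gripper's body presses on something with over 40 N, if the wrist force passes 120 N, or if a joint passes its speed limit or range.

ROBOT

A 6-joint arm with a two-finger parallel gripper is mounted at the origin on the work surface. World frame = base frame: x ahead of the robot, y to its left, z up, the work surface at z = 0. Lengths are in m, angles in degrees, forces in N, time in s.
With the tool pointing down it reaches from about 0.375 to 0.75 m from the base axis. Payload 9 kg.
Tool frame: the origin (TCP) lies where the fingers leave the gripper's body, on its centre line; the fingertips stand 73 mm ahead of it and the grasp point (between the pads) lies 54 mm ahead of it (robot.tip_reach is the distance from the TCP to the fingertips, in m); z points along the fingers, y is the direction in which the jaws open and shut (so a half turn about z gives the same grasp; the last joint's range is limited). The gripper opens to 85 mm and grips with 20 to 120 N. Pads are 22 mm wide; open, the fingers measure 114 mm over their backs; the gripper's body (76 mm by 85 mm) begins 54 mm behind the grasp point. The pads swing forward as they close: fully open they stand 13 mm farther back than shut.
Start: joints at [-83.176, 5.964, 5.575, 89.605, 0, 77.527], TCP at [0.198, -0.566, 0.304] pointing down, gripper open.
Joint ranges: [-171.21, 171.21], [-48.23, 106.86], [-62.78, 66.21], [-105.2, 120.99], [-86.42, 89.51], [-180, 180]. Speed limits (degrees/s): [127.2, 127.2, 147.25, 180, 180, 180].

INTERFACE

Orientations are given as [roll, pitch, yaw] about the fixed x, y, z axes, in that order (R = Rz(yaw) Ry(pitch) Rx(roll)).
In Python, from plant import robot gives the robot as it stands. Calls block until the motion is done:
- robot.move_pose(position, orientation): joint-space move of the TCP to a pose.
- robot.line_to(position, vel=0.15, rotation=None, guard=None): straight line of the TCP; rotation=None keeps the orientation; vel is the mean speed in m/s. With guard (N) it stops when the force on the tool has changed by that much, and returns True; else False.
- robot.goto_joints(angles): joint-space move.
- robot.set_gripper(opening): finger opening in m; the grip force is fixed at half the most; returns when the fingers have stopped.
- robot.pause(seconds).
- robot.ik(position, orientation): joint angles nearest the present ones, or None.
- robot.observe(): the state.
- robot.grab_frame(name): name is "scene" or "top" or "wrist"; returns the picture (480x640x3 uint8, blue, green, red); there is no depth.
- robot.get_calibration(name): a dict with "vertical_fov" (degrees; the focal length in pixels is half the picture's height over the tangent of half this angle, whatever the lens; pixels are square), "cx", "cy" (the principal point, pixels), "k1" (the pictures are not rectified: a ray, as slopes to the right and down, at radius r is drawn at 1 + k1 r^2 times it, then the intrinsics apply), "rvec" (rotation vector, rad) and "tvec" (3), from world to camera coordinates, as OpenCV has them. Camera axes: x right, y down, z forward; pixel columns grow to the right and rows downward; lengths in m; the calibration is good to about 2 mm. A picture is of the moment at which its call begins: read the wrist's pose just before it. get_calibration takes no time and is no camera call; for the wrist camera it gives the pose at the moment of the call.
A pose or a line that the arm cannot do raises robot.IKError and nothing moves.
- robot.job_done(): hands the job in, once; it reports no verdict.
The state is a dict: "time": time; "q": joint angles; "qvel": joint speeds; "joint_torque": joint torques, N m; "tool_pos": TCP position; "tcp_rot": TCP orientation; "ft_force": force on the tool from outside, world axes, zero at the start; "torque": the same for the moment, N m; "gripper_width": finger opening in m.
Only numpy, scipy, OpenCV 4.12 (cv2) and the standard library are available. Lean on these libraries where they do the work, as an engineer would, in place of code of your own. Each camera call takes 0.05 s, during which the arm holds its last target. There are 200 camera calls.

## Working session

There is one attempt and no reset: what is moved stays moved. The work goes in short steps, each a Python script; the robot and the scene stay as the last script left them, time stands still between calls to the robot, and variables do not carry over. Pictures are saved under pics/ and viewed, about 8 in all and at most 12, crops included, and the job is handed in when it is done.

```bash
mkdir -p pics; ls; cat > h.py <<'E'
import numpy as np, cv2
from plant import robot
def K(c):
    f=240/np.tan(np.radians(c["vertical_fov"]/2)); return f
def pix2pt(c,u,v,z):
    f=K(c); k=c["k1"]
    d=np.array([(u-c["cx"])/f,(v-c["cy"])/f]); rd=np.hypot(*d); r=rd
    for _ in range(30): r=rd/(1+k*r*r)
    s=d*(r/rd if rd>0 else 1)
    R=cv2.Rodrigues(np.array(c["rvec"],float))[0]; t=np.array(c["tvec"],float).ravel()
    o=-R.T@t; w=R.T@np.array([s[0],s[1],1]); return o+w*(z-o[2])/w[2]
def pt2pix(c,p):
    R=cv2.Rodrigues(np.array(c["rvec"],float))[0]; q=R@np.array(p,float)+np.array(c["tvec"],float).ravel()
    s=q[:2]/q[2]; return s*(1+c["k1"]*(s@s))*K(c)+[c["cx"],c["cy"]]
E
python3 - <<'E'
from h import *
for n in ("scene","top"):
    c=robot.get_calibration(n); print(n,c)
    cv2.imwrite(f"pics/{n}0.png",robot.grab_frame(n))
print(robot.observe()["time"])
E
```

```text
pics
scene {'vertical_fov': 54.991109024997705, 'cx': 320.1225236069925, 'cy': 246.0114766012007, 'k1': -0.003449702680455017, 'rvec': array([ 1.31350206,  2.38407492, -0.76173385]), 'tvec': array([ 0.31310952, -0.27754934,  1.62069771])}
top {'vertical_fov': 56.03029389139716, 'cx': 318.3190460599403, 'cy': 236.73838941471206, 'k1': -0.04211724460338189, 'rvec': array([ 2.21323468, -2.1787462 ,  0.13027045]), 'tvec': array([-0.0637705 ,  0.56333448,  1.06990723])}
0.1
```

View pics/top0.png

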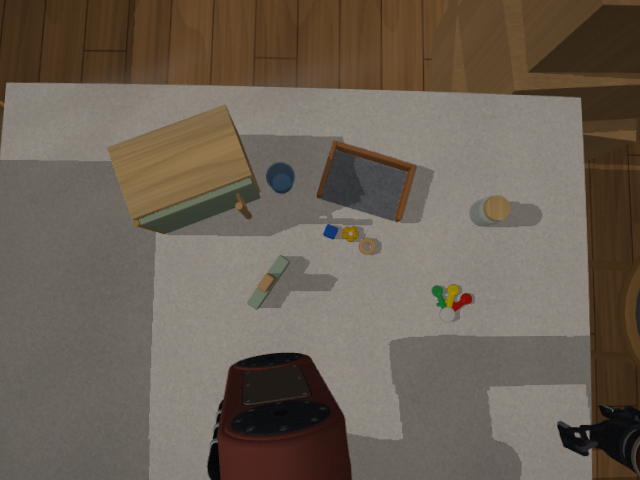

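View pics/scene0.png

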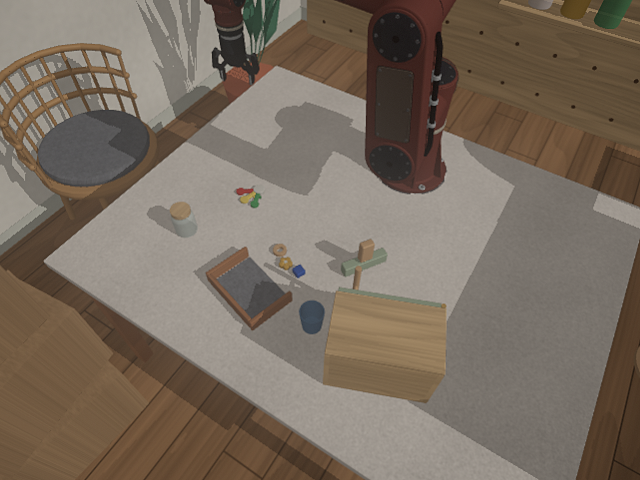

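The top view shows the pen (~366,180), the pieces: block (331,231), flower (350,233), ring (369,246). The sweeper is at (269,283), the cubby at (185,168) with its pull at (243,207), and the cup at (280,178), jar at (495,209) and rattle at (448,312). Next I measure by colour.

```bash
python3 - <<'E'
from h import *
c=robot.get_calibration("top"); im=cv2.imread("pics/top0.png"); hsv=cv2.cvtColor(im,cv2.COLOR_BGR2HSV)
def m(lo,hi,roi,name):
    x0,y0,x1,y1=roi; k=cv2.inRange(hsv,lo,hi); z=np.zeros_like(k); z[y0:y1,x0:x1]=k[y0:y1,x0:x1]
    z=cv2.morphologyEx(z,cv2.MORPH_CLOSE,np.ones((3,3)))
    cs=cv2.findContours(z,0,2)[0]; cs=max(cs,key=cv2.contourArea); r=cv2.minAreaRect(cs)
    print(name,cv2.contourArea(cs),np.round(r[0],1),np.round(r[1],1),round(r[2],1)); return cs,cv2.boxPoints(r)
def P(p,z): return np.round(pix2pt(c,p[0],p[1],z)[:2],4)
for n,lo,hi,roi,z in [("block",(100,120,60),(130,255,255),(315,215,345,245),.022),("flower",(18,130,120),(32,255,255),(335,220,365,245),.016),("ring",(8,50,120),(20,160,255),(355,232,385,260),.014)]:
    cs,b=m(lo,hi,roi,n); print("  ",P(cv2.minAreaRect(cs)[0],z),[list(P(q,z)) for q in b])
for p in [(285,263),(268,283),(343,222),(250,150),(190,215)]: print(p,hsv[p[1],p[0]])
cs,b=m((30,20,60),(80,140,255),(240,250,300,315),"foot"); print([list(P(q,.04)) for q in b])
cs,b=m((8,70,60),(20,200,255),(250,265,285,300),"handle"); print([list(P(q,.115)) for q in b])
cr=cv2.resize(im[90:320,100:430],None,fx=2.4,fy=2.4,interpolation=cv2.INTER_CUBIC); cv2.imwrite("pics/crop.png",cr)
E
```

```text
block 114.5 [330.2 231.3] [11.3 11.9] 21.8
   [ 0.5783 -0.0837] [[np.float64(0.5697), np.float64(-0.0657)], [np.float64(0.5969), np.float64(-0.0761)], [np.float64(0.587), np.float64(-0.1019)], [np.float64(0.5598), np.float64(-0.0914)]]
flower 143.5 [349.4 233.4] [13.9 15.1] 81.9
   [ 0.5746 -0.1314] [[np.float64(0.5885), np.float64(-0.1104)], [np.float64(0.5944), np.float64(-0.1473)], [np.float64(0.5607), np.float64(-0.1524)], [np.float64(0.5548), np.float64(-0.1156)]]
ring 203.0 [366.5 246. ] [16.3 16.3] 45.0
   [ 0.5444 -0.174 ] [[np.float64(0.5439), np.float64(-0.1456)], [np.float64(0.5727), np.float64(-0.1738)], [np.float64(0.5448), np.float64(-0.2024)], [np.float64(0.5161), np.float64(-0.1741)]]
(285, 263) [ 48  44 116]
(268, 283) [ 17 122 132]
(343, 222) [ 14  26 108]
(250, 150) [ 18  28 109]
(190, 215) [48 49 62]
foot 507.5 [268.2 282. ] [13.3 59.2] 34.3
[[np.float64(0.4044), np.float64(0.1137)], [np.float64(0.5207), np.float64(0.0378)], [np.float64(0.5033), np.float64(0.0113)], [np.float64(0.3872), np.float64(0.0874)]]
handle 185.0 [266.2 282.2] [11.6 18.9] 33.7
[[np.float64(0.4441), np.float64(0.0833)], [np.float64(0.4789), np.float64(0.0612)], [np.float64(0.465), np.float64(0.0396)], [np.float64(0.4303), np.float64(0.0617)]]
```

View pics/crop.png

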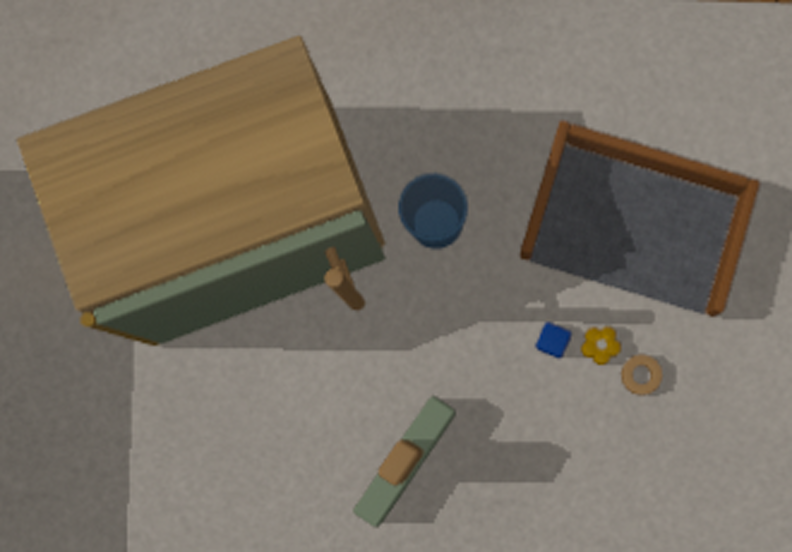

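```bash
cat > w.py <<'E'
from h import *
c=robot.get_calibration("top")
def P(u,v,z): return pix2pt(c,100+(u+.5)/2.4-.5,90+(v+.5)/2.4-.5,z)[:2]
E
python3 - <<'E'
from w import *
lo,li,ri,ro,bl,br=[P(*p,.045) for p in [(522,255),(532,259),(710,312),(721,315),(563,124),(758,184)]]
print("pen corners",np.round([lo,li,ri,ro,bl,br],4), np.linalg.norm(lo-ro),np.linalg.norm(br-bl),np.linalg.norm(lo-bl),np.linalg.norm(ro-br))
y=lo-ro+bl-br; x=bl-lo+br-ro
print("yaws",np.degrees(np.arctan2(y[1],y[0]))-90,np.degrees(np.arctan2(x[1],x[0])))
o=(lo+ro)/2; a=np.radians((np.degrees(np.arctan2(y[1],y[0]))-90)); ex=np.array([np.cos(a),np.sin(a)]); ey=np.array([-ex[1],ex[0]]); print("pen",o,np.degrees(a))
for n,p in dict(block=(.5783,-.0837),flower=(.5746,-.1314),ring=(.5444,-.174)).items(): d=np.array(p)-o; print(n,d@ex,d@ey)
C=[P(*p,.2) for p in [(300,38),(18,140),(80,310),(362,205)]]
print("cubby",np.round(C,4),[round(np.linalg.norm(C[i]-C[i-1]),4) for i in range(4)])
e=C[2]-C[3]+C[1]-C[0]; a=np.arctan2(e[1],e[0])-np.pi/2; R=np.array([[np.cos(a),-np.sin(a)],[np.sin(a),np.cos(a)]]); m=np.mean(C,0)
h=m+R@[-.089,.125]; pl=h+R@[-.047,-.21]
print("yaw",np.degrees(a),"centre",m,"hinge",h,"pull pred",pl,"pull seen top",P(333,278,.225),"60deg:")
b=a-np.pi/3; Rb=np.array([[np.cos(b),-np.sin(b)],[np.sin(b),np.cos(b)]]); print(h+Rb@[-.047,-.21],"free edge",h+Rb@[-.007,-.244])
print("cup",P(433,212,.08))
E
```

```text
pen corners [[ 0.6606 -0.0501]
 [ 0.6568 -0.0602]
 [ 0.6069 -0.2395]
 [ 0.604  -0.2506]
 [ 0.7958 -0.0897]
 [ 0.7388 -0.2889]] 0.2083231617082523 0.20717494476849785 0.14080023326555297 0.14004629034445507
yaws -15.86917749994042 -16.100788731047714
pen [ 0.63234482 -0.15037306] -15.869177499940418
block -0.07021629289635692 0.04935393922463016
flower -0.0607321063588456 0.002460120807682188
ring -0.07813251955241458 -0.04677427388437298
cubby [[0.8202 0.15  ]
 [0.7252 0.3882]
 [0.5795 0.3274]
 [0.674  0.0921]] [np.float64(0.1572), np.float64(0.2564), np.float64(0.1578), np.float64(0.2535)]
yaw 21.821420062275855 centre [0.69970809 0.23942691] hinge [0.57062084 0.32238765] pull pred [0.60504867 0.1099642 ] pull seen top [0.60684764 0.11132225] 60deg:
[0.40387065 0.18636055] free edge [0.41429827 0.13490897]
cup [0.69487652 0.03773323]
```

```bash
python3 - <<'E'
from h import *
print(robot.observe()["tcp_rot"])
for n,p,yy in [("grasp",(.4545,.062,.142),(147,-33)),("sweep0",(.5025,-.113,.145),(74.1,-105.9)),("end",(.656,-.157,.145),(74.1,-105.9)),
  ("pull",(.6055,.1105,.251),(21.8,-158.2)),("pull60",(.404,.186,.251),(-38.2,141.8))]:
    for y in yy:
        q=robot.ik(p,[180,0,y]); print(n,y,None if q is None else np.round(q,1))
E
```

```text
[-1.79931265e+02 -1.38083175e-02  1.92958433e+01]
grasp 147 [ -8.6 -17.6 -33.4  74.2   0.   24.4]
grasp -33 [  -8.6  -17.6  -33.4   74.2    0.  -155.6]
sweep0 74.1 [-27.2  -7.1 -24.   73.1   0.   78.7]
sweep0 -105.9 [ -27.2   -7.1  -24.    73.1    0.  -101.3]
end 74.1 [-24.5  20.5   5.6  75.1   0.   81.4]
end -105.9 [-24.5  20.5   5.6  75.1   0.  -98.6]
pull 21.8 [ -1.8   8.4   2.7  84.3   0.  156.4]
pull -158.2 [ -1.8   8.4   2.7  84.3   0.  -23.6]
pull60 -38.2 [   7.8  -22.1  -25.6   86.5    0.  -134. ]
pull60 141.8 [  7.8 -22.1 -25.6  86.5   0.   46. ]
```

```bash
python3 - <<'E'
from h import *
robot.move_pose([.4545,.062,.25],[180,0,147])
print(robot.line_to([.4545,.062,.142],vel=.12,guard=15))
robot.set_gripper(0.0)
s=robot.observe(); print(s["time"],s["gripper_width"],s["tool_pos"],s["ft_force"])
p=np.array(s["tool_pos"]); robot.line_to([.4545,.062,p[2]+.05])
robot.move_pose([.5025,-.113,.192],[180,0,74.1])
s=robot.observe(); print(s["time"],s["gripper_width"],s["tool_pos"],s["ft_force"])
a=robot.grab_frame("wrist");b=robot.grab_frame("scene")
cv2.imwrite("pics/c1.png",cv2.resize(np.hstack([a,b[150:420,150:510] if 0 else b]),(800,300)))
E
```

```text
False
4.1583 0.0230263734058954 [0.45470954 0.06196605 0.14229874] [ 0.2506767  -0.21286937  3.02602548]
5.5417 0.023079004694313746 [ 0.50194091 -0.11227793  0.1909864 ] [-0.59690298  0.54196176 -2.71838405]
```

View pics/c1.png

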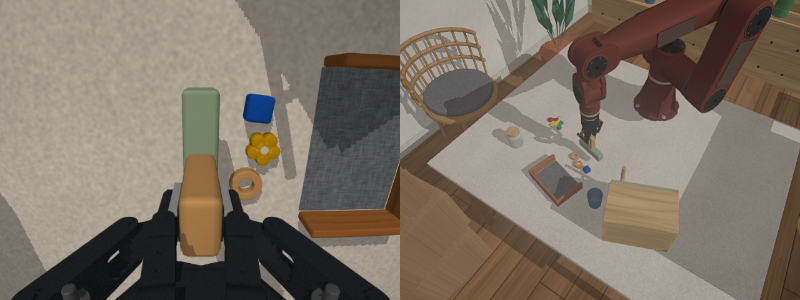

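The sweeper is held square (grip width 23 mm), with the block, flower and ring lying between its foot and the pen mouth. Now I lower it and sweep.

```bash
cat >> h.py <<'E'
PO=np.array([.63234,-.15037]); a=np.radians(-15.9); EX=np.array([np.cos(a),np.sin(a)]); EY=np.array([-EX[1],EX[0]])
def pen(x,z,y=0.001): return [*(PO+x*EX+y*EY),z]
E
python3 - <<'E'
from h import *
robot.line_to(pen(-.135,.192)); robot.line_to(pen(-.135,.1445),guard=12,vel=.1)
print(robot.line_to(pen(.030,.1445),vel=.08,guard=20))
s=robot.observe(); print(s["time"],s["gripper_width"],s["tool_pos"],s["ft_force"])
robot.line_to(pen(-.11,.1445),vel=.15)
cv2.imwrite("pics/w2.png",robot.grab_frame("wrist"));cv2.imwrite("pics/t2.png",robot.grab_frame("top"))
s=robot.observe(); print(s["time"],s["tool_pos"])
E
```

```text
False
8.6417 0.02335731983850526 [ 0.66138326 -0.15758116  0.14465653] [ 0.0830473   0.82616417 -2.07551374]
9.825 [ 0.52736433 -0.11952985  0.14455368]
```

View pics/w2.png

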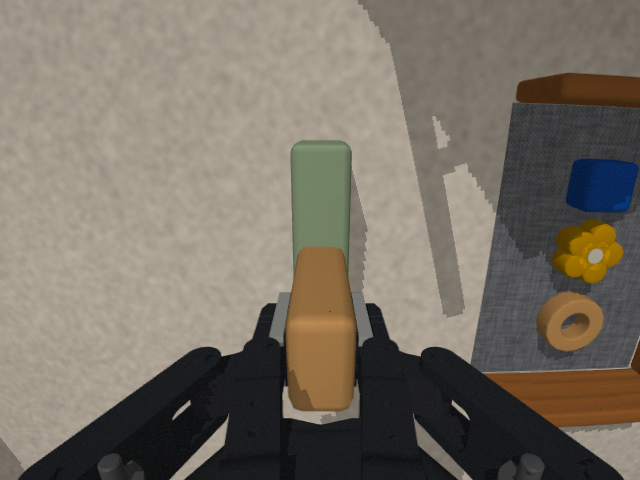

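All three pieces lie on the mat, well inside the mouth: block (602,185), flower (590,253), ring (570,321). Next I set the sweeper down, release it, go to the pull, and look from close by.

```bash
python3 - <<'E'
from h import *
print(robot.line_to(pen(-.11,.1424),vel=.02,guard=4))
robot.set_gripper(.07); p=pen(-.11,.1424)
robot.line_to([p[0],p[1],.30],vel=.2)
robot.move_pose([.6055,.1105,.33],[180,0,-158.2])
s=robot.observe(); print(s["time"],s["tool_pos"],s["ft_force"],s["gripper_width"])
c=robot.get_calibration("wrist"); print(pt2pix(c,[.6055,.1105,.225]))
w=robot.grab_frame("wrist"); t=robot.grab_frame("top"); cv2.imwrite("pics/w3.png",w)
cv2.imwrite("pics/m3.png",np.hstack([cv2.resize(w,(400,300)),cv2.resize(t,(400,300))]))
# compare after 2 candidates: keep calib
import pickle; pickle.dump(c,open("c3.pkl","wb"))
E
```

```text
False
13.1083 [0.60538278 0.11013023 0.32952611] [ 0.67448799 -0.33388818 -0.52111913] 0.06978375723818983
[320.77659322 281.75004886]
```

View pics/m3.png

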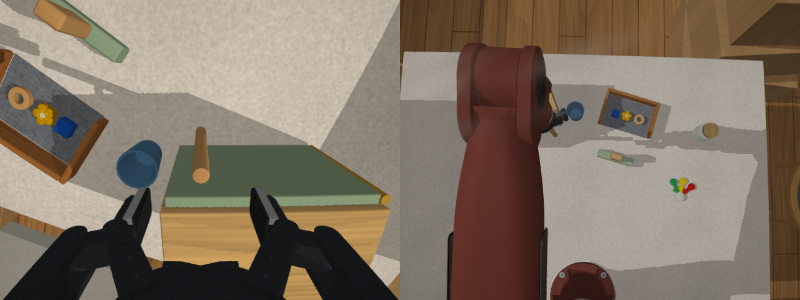

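The sweeper stands free in front of the pen. The post's top is at about (322,281) in the full wrist picture, against (321,282) predicted, so the pull position is confirmed. I grip it and open the door.

```bash
cat >> h.py <<'E'
H=np.array([.5706,.3224]); V=np.array([.0349,-.2119])
def arc(d,z=.251):
    t=np.radians(-d); c,s=np.cos(t),np.sin(t); q=H+[c*V[0]-s*V[1],s*V[0]+c*V[1]]
    y=-158.2-d; return [q[0],q[1],z],[180,0,(y+180)%360-180]
E
python3 - <<'E'
from h import *
print(robot.line_to([.6055,.1105,.251],vel=.1,guard=12)); robot.set_gripper(0.0)
s=robot.observe(); print(s["time"],s["gripper_width"],np.round(s["ft_force"],2))
for d in np.arange(6,61,6):
    p,r=arc(d); robot.line_to(p,vel=.06,rotation=r); s=robot.observe()
    print(d,round(s["time"],2),np.round(s["ft_force"],1),round(s["gripper_width"],4),np.round(s["torque"],2))
    if np.linalg.norm(s["ft_force"])>40: break
print(s["tool_pos"],s["tcp_rot"],p)
w=robot.grab_frame("wrist"); t=robot.grab_frame("scene")
cv2.imwrite("pics/w4.png",w);cv2.imwrite("pics/s4.png",t)
import pickle; pickle.dump(robot.get_calibration("wrist"),open("c4.pkl","wb"))
cv2.imwrite("pics/m4.png",np.vstack([np.hstack([cv2.resize(w,(400,300)),cv2.resize(t,(400,300))]),cv2.resize(robot.grab_frame("top"),(800,600))[0:300]]))
E
```

```text
False
14.6917 0.014092877622756489 [0.09 0.74 2.43]
6 15.22 [1.  2.4 3.4] 0.0145 [ 0.42 -0.25  0.12]
12 15.74 [1.3 3.4 6. ] 0.0146 [ 0.61 -0.31  0.08]
18 16.27 [2.3 3.9 6.5] 0.0145 [ 0.73 -0.38  0.08]
24 16.79 [2.8 4.2 5.2] 0.0146 [ 0.75 -0.48  0.08]
30 17.32 [2.3 4.5 6.3] 0.0149 [ 0.7  -0.54  0.11]
36 17.84 [3.7 4.2 5.9] 0.0145 [ 0.68 -0.64  0.04]
42 18.37 [3.5 3.1 5.5] 0.0148 [ 0.61 -0.77  0.16]
48 18.89 [3.  2.7 5.8] 0.0145 [ 0.47 -0.71  0.08]
54 19.42 [3.7 1.6 6.1] 0.0144 [ 0.32 -0.72  0.15]
60 19.94 [3.5 0.9 6.3] 0.0146 [ 0.14 -0.57  0.1 ]
[0.40548296 0.1858006  0.25129817] [-1.79992488e+02  8.38971398e-02  1.41936827e+02] [np.float64(0.4045392169380775), np.float64(0.18622571340792307), 0.251]
```

View pics/m4.png

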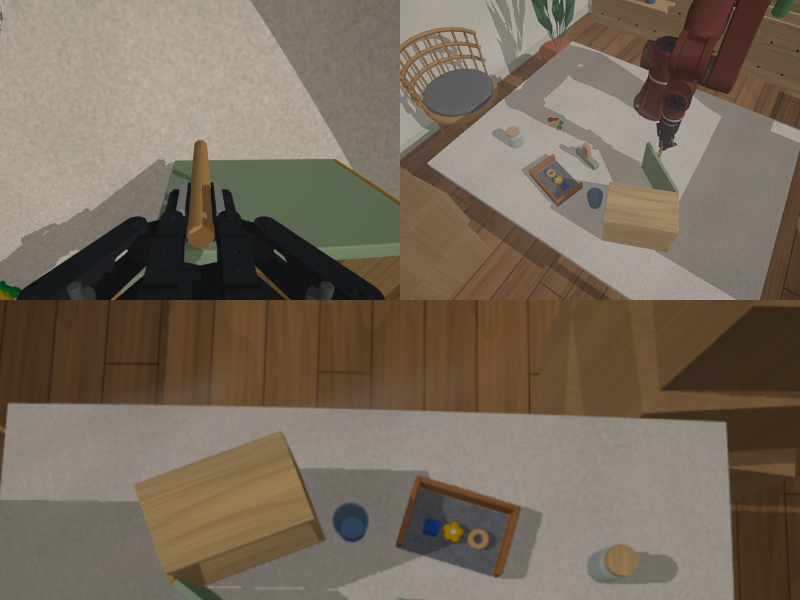

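```bash
python3 - <<'E'
from h import *
s=robot.observe(); d=np.array(s["tool_pos"][:2])-H; print(s["time"],s["tool_pos"],np.degrees(np.arctan2(V[1],V[0])-np.arctan2(d[1],d[0])),np.hypot(*d),s["ft_force"])
t=robot.grab_frame("scene"); cv2.imwrite("pics/s5.png",cv2.resize(t[200:340,360:480],None,fx=4,fy=4,interpolation=cv2.INTER_CUBIC))
E
```

```text
20.0917 [0.4055862  0.18568283 0.25131638] 59.71025379608236 0.21429218057002772 [ 3.17355117 -0.25371048  5.38404138]
```

View pics/s5.png

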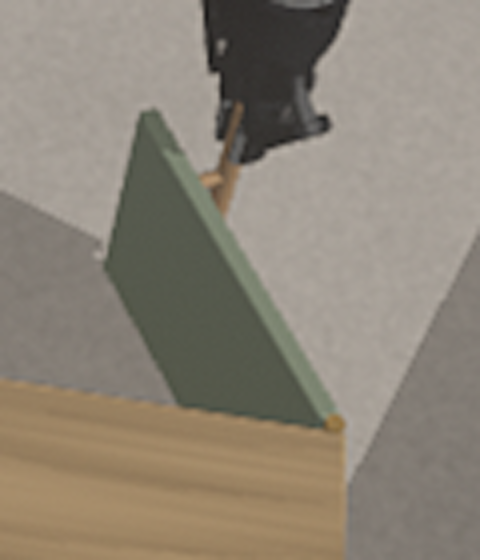

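```bash
python3 - <<'E'
from h import *
c=robot.get_calibration("scene")
P=lambda u,v:pix2pt(c,360+(u+.5)/4-.5,200+(v+.5)/4-.5,.193)[:2]
for a,b in [((326,427),(140,113)),((339,413),(154,110))]:
    d=P(*b)-P(*a); print(P(*a),P(*b),np.hypot(*d),"open deg",-90+21.8-np.degrees(np.arctan2(d[1],d[0])))
print("expected free edge ~",H+.244*np.array([np.cos(np.radians(-128.2)),np.sin(np.radians(-128.2))]))
E
```

```text
[0.57581122 0.3199351 ] [0.42482348 0.12323528] 0.24796797391384093 open deg 59.31002030992639
[0.56303968 0.32270939] [0.41755498 0.12989015] 0.2415472159490097 open deg 58.83504229716459
expected free edge ~ [0.41970835 0.13065092]
```

```bash
python3 - <<'E'
from h import *
p,r=arc(60.8); robot.line_to(p,vel=.03,rotation=r); robot.pause(.5)
s=robot.observe(); d=np.array(s["tool_pos"][:2])-H; print(s["time"],np.degrees(np.arctan2(V[1],V[0])-np.arctan2(d[1],d[0])),s["gripper_width"],s["ft_force"])
t=robot.grab_frame("top"); o=cv2.imread("pics/top0.png"); 
cv2.imwrite("pics/f.png",np.hstack([cv2.resize(x[130:340,225:535],None,fx=1.28,fy=1.28) for x in (o,t)]))
E
```

```text
20.8917 60.49886463258634 0.014726402164933844 [3.21266275 1.51676568 7.26758372]
```

View pics/f.png

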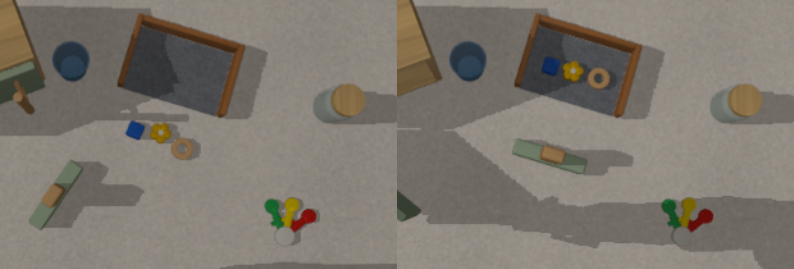

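The before/after crops show the cup, jar and rattle in the same places. The pieces are in the pen at (550..600, 65..78), and the sweeper stands upright and free at (550,156). I hand the job in.

```bash
python3 -c "
from plant import robot
robot.job_done(); print(robot.observe()['time'])"
```

```text
the job is handed in; nothing more can be done
the job is handed in; nothing more can be done
```

The job is handed in after about 21 s of robot time. The three teething pieces are in the pen, and the arm is still holding the cubby door at about 60 degrees.

- **Sweeping:** I used the sweeper to push the ring, flower and block in, to about 45 mm past the mouth. The final top view shows all three wholly inside.
- **Sweeper:** I set it down upright in front of the pen and let go. It is still standing there.
- **Door:** I pinched the pull from above and swung it open around the hinge. The arm's position gives 60.5° open. The scene camera read 58.8–59.3° when the arm read 59.7°, so the two disagree by under 1°. I split that difference with a final nudge of about 0.8° and did not measure the door by camera again afterwards.
- **Grip and forces:** The grip on the pull is firm (14.7 mm on the 16 mm post), and the force at the wrist is about 8 N.
- **Bystanders:** The cup, jar and keys rattle look unmoved in the before and after top pictures, compared by eye.

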